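# Set a tube against the flip stop of a fence jig

## Task

Swing the raised flip stop on the fence fully down, then slide the long steel tube flush along the fence until its end meets the tip of the stop's adjusting screw, and press it home there with about 10 N for a second. Work gently: never push the stop or the tube against it with more than 18 N, or its setting is lost. Leave the tube lying flush against fence and screw, and leave the other things on the bench where they are.

Things in the scene. Friction and masses are not known exactly. Their poses are not given: they have to be found in the camera images.
- fence: Fence jig, fixed: dark steel base plate (12 mm thick, 500 mm long) with a straight aluminium fence along it (500 mm long, 16 mm thick, top 50 mm above the table). Origin at table height under the middle of the fence's working face, the plane x = 0. x points through the fence, away from the robot; y along the fence towards the flip stop. The plate reaches from x = -125 to +45 mm.
- stop: Flip stop, clamped fast over the fence, its axes parallel to the fence's. Origin on the plane of the fence's working face at table height, in the middle of the stop (50 mm along y). Its block reaches to 71 mm above the table and from x = -4 to +39 mm.
- hinge (a point): The flag's hinge axis, which runs along y: 4 mm behind the fence's working face and 64 mm above the table. Axes as the stop's.
- flag (a joint): Angle of the flag about the hinge: 0 is fully down, across the tube's path (a hard end); 1.57 stands straight up, more leans back over the fence, away from the robot (at most 2.0). The hinge is stiff (0.12 N m of friction): the flag stays where it is left.
- flag_pad (a point): Point to push on: on the outer face of the flag's flange, 45 mm from the hinge axis; turns with the flag. The flag is an aluminium blade 12 mm thick along y, reaching 66 mm from the hinge and, when down, to 4 mm above the base plate. The flange along its edge is 24 mm wide (y), reaches 72 mm from the hinge; its outer face looks up when down and away from the robot (+x) when raised.
- screw_root (a point): Where the adjusting screw comes out of the blade's face on the tube's side; turns with the flag. Flag down: 15 mm in front of the fence, 27 mm above the table, 6 mm to -y of the stop's middle. The screw's round tip (12 mm diameter) stands 4 to 44 mm out of the blade, square to it (-y); how far differs each time and is not measured. A push of over 18 N spoils its setting.
- stock_mid (a point): Centre of the long steel tube to be set: square, 30 mm wide (x), 140 mm long (y), 30 mm high (z), about 0.3 kg, loose, lying on the base plate away from the fence; sliding it takes 2 to 5 N. Its y axis is the tube's length, with +y towards the flip stop.
- offcut_mid (a point): Bystander: centre of a short offcut of the same tube, 30 x 50 x 30 mm, lying on the base plate. Leave it.
- driver: Bystander: screwdriver lying beyond the fence. Leave it.
- wrench: Bystander: wrench lying to the robot's right. Leave it.
- hammer: Bystander: hammer lying to the robot's left. Leave it.
- can: Bystander: spray can, 60 mm diameter, 170 mm tall, far left. Origin at its foot. Leave it.
- jar: Bystander: jar, 66 mm diameter, 80 mm tall, to the right. Origin at its foot. Leave it.

How it is judged:
By the outcome, as a careful person would: the job done as asked, in the order asked, and still so for the second after the job is handed in, with the robot touching nothing.
It also fails if it takes over 72 s, if anything falls off the work surface, if the arm or the gripper's body presses on something with over 40 N, if the wrist force passes 120 N, or if a joint passes its speed limit or range.

## Robot

A 7-joint arm with a two-finger parallel gripper is mounted at the origin on the work surface. World frame = base frame: x ahead of the robot, y to its left, z up, the work surface at z = 0. Lengths are in m, angles in degrees, forces in N, time in s.
With the tool pointing down it reaches from about 0.425 to 0.875 m from the base axis. Payload 4.7 kg.
Tool frame: the origin (TCP) lies at the very end of the fingers, on their centre line; the grasp point (between the pads) lies 19 mm behind it; z points along the fingers, y is the line along which they close (so a half turn about z gives the same grasp; the last joint's range is limited). The gripper opens to 87 mm and grips with 3 to 60 N. Pads are 19 mm wide; open, the fingers measure 117 mm over their backs; the gripper's body (75 mm by 190 mm) begins 51 mm behind the grasp point.
Start: joints at [-63.478, 18.392, -4.016, 83.108, 1.295, 78.541, -3.26], TCP at [0.282, 0.586, 0.223] pointing down, gripper open.
Joint ranges: [-163.93, 163.93], [-17.29, 119.83], [-79.2, 71.16], [3.27, 140.29], [-89.18, 269.18], [5.43, 117.66], [-154.24, 154.24]. Speed limits (degrees/s): [147.25, 147.25, 180, 180, 180, 180, 180].

## Interface

Orientations are given as [roll, pitch, yaw] about the fixed x, y, z axes, in that order (R = Rz(yaw) Ry(pitch) Rx(roll)).
In Python, from cell import telemetry, cams, env gives the robot as it stands.
- The arm moves only by the tool arm_command, never from a script. Its argument "series" is text: rows parted by semicolons, each of 5 numbers parted by spaces: the shift along the tool's x, y, z in mm, then the turn about the tool's z in rad, then the closure in counts, from 0 (fully open) to 255 (shut). A call has 1 to 20 rows; each row shifts and turns the commanded pose from where the row before left it, along the tool's axes as they then stand; what a row does not reach is not made up. A row lasts 1/12 s, in which the tool goes at most 41.7 mm and 7.16 degrees, less where a joint would pass 70% of its speed; a pose out of reach is approached as far as the arm can. A call is refused whole if a number of a shift passes 41.7 or a number of a turn 0.125, either way. A call with a gripper value outside its range is refused whole. The fingers move at their own pace and stop on an object; "squeeze" is the grip in N (left out, the last holds). Time passes only in rows, so rows that do not move let the fingers close. It gives the time, the measured TCP pose, the force, the opening and the grip force at its end, in the units of the state.
- telemetry.get_obs(): the state, without advancing time (a new reading comes with each control period).
- cams.read_camera(name): name is "side" or "top" or "wrist"; returns the picture (384x512x3 uint8, blue, green, red); there is no depth.
- cams.calibration(name): a dict with "K" (3x3 intrinsics, pixels), "dist" ([k1, k2, p1, p2, k3] as OpenCV has them; the pictures are not rectified), "origin" and "rotation" of the camera in the world; the wrist camera has in their place "hand_eye" (4x4, takes a point from camera to tool coordinates, whose origin is the TCP and whose axes are the flange's). Camera axes: x right, y down, z forward; pixel columns grow to the right and rows downward; lengths in m; the calibration is good to about 2 mm. A picture is of the moment at which its call begins: read the wrist's pose just before it. calibration takes no time and is no camera call.
- env.sign_off(): hands the job in; it is judged then, once.
The state is a dict: "time_s": time; "qpos": joint angles; "joint_velocities": joint speeds; "effort": joint torques, N m; "tool_pos": TCP position; "tool_rot": TCP orientation; "force": force on the tool from outside, world axes, zero at the start; "wrist_torque": the same for the moment, N m; "grip_width": finger opening in m; "grasp_force": force on a finger pad.
Only numpy, scipy, OpenCV 4.12 (cv2) and the standard library are available. Lean on these libraries where they do the work, as an engineer would, in place of code of your own. Each camera call takes 0.05 s, during which the arm holds its last target. There are 200 camera calls.

## Working session

There is one attempt and no reset: what is moved stays moved. The work goes in short steps, Python scripts to look and compute and a tool call to move; the robot and the scene stay as the last step left them, time stands still between calls to the robot, and variables do not carry over. Pictures are saved under pics/ and viewed, at most 10 in all, crops included, and the job is handed in when it is done.

Besides the shell and the picture viewer there is one more tool, called after "Call:" as name(argument=value, ...) on one line, values as JSON. arm_command: Moves the arm, as the interface text tells. Its arguments: {"type":"object","properties":{"series":{"type":"string"},"squeeze":{"type":"number"}},"required":["series"]}

```bash
ls; mkdir -p pics; python3 - <<'E'
from cell import telemetry, cams
import cv2
o=telemetry.get_obs(); print(o)
for n in("top","side"):
    im=cams.read_camera(n); cv2.imwrite(f"pics/{n}0.png",im); cv2.imwrite(f"pics/{n}0b.png",cv2.resize(im,(800,600),interpolation=cv2.INTER_CUBIC))
    print(n,cams.calibration(n))
print(cams.calibration("wrist"))
E
```

```text
pics
{'time_s': 0.0, 'qpos': array([-63.47787541,  18.43949   ,  -4.01461036,  83.1737296 ,
         1.29415947,  78.54044422,  -3.26034763]), 'joint_velocities': array([ 0.00167205,  0.07401275, -0.02551876,  0.07992672,  0.00153054,
        0.0078756 , -0.02846539]), 'effort': array([-2.26931897e-04, -4.91287100e+01, -4.03897623e-01, -3.12541795e+01,
       -6.39431085e-02,  4.36732150e-02,  1.88037820e-04]), 'tool_pos': array([0.28183851, 0.58511658, 0.22146677]), 'tool_rot': array([-1.79891526e+02,  5.14621969e-03,  1.54286214e+02]), 'force': array([-0.6965426 , -0.09491447,  0.20317051]), 'wrist_torque': array([0.01285398, 0.01989169, 0.03998737]), 'grasp_force': 0.0, 'grip_width': 0.08709641442092175}
top {'K': array([[351.20183781,   0.        , 254.92662326],
       [  0.        , 351.20183781, 187.0913525 ],
       [  0.        ,   0.        ,   1.        ]]), 'dist': array([-0.03998587,  0.        ,  0.        ,  0.        ,  0.        ]), 'origin': array([ 0.44017144, -0.00386903,  1.08395786]), 'rotation': array([-172.74681683,    0.97879283,  -91.15328323])}
side {'K': a
[... 251 characters left out ...]
08334913, -0.76251059,  0.66874484]), 'rotation': array([-123.78772403,    0.4961879 ,  -32.18601679])}
{'K': array([[325.47184286,   0.        , 256.55520255],
       [  0.        , 325.47184286, 200.04613514],
       [  0.        ,   0.        ,   1.        ]]), 'dist': array([-0.07546023,  0.        ,  0.        ,  0.        ,  0.        ]), 'hand_eye': array([[ 3.37519974e-04, -9.56438273e-01, -2.91934439e-01,
         8.06578038e-02],
       [ 9.99999879e-01,  4.27678474e-04, -2.45014352e-04,
        -4.99250862e-04],
       [ 3.59195179e-04, -2.91934321e-01,  9.56438301e-01,
        -1.61414517e-01],
       [ 0.00000000e+00,  0.00000000e+00,  0.00000000e+00,
         1.00000000e+00]])}
```

View pics/top0b.png

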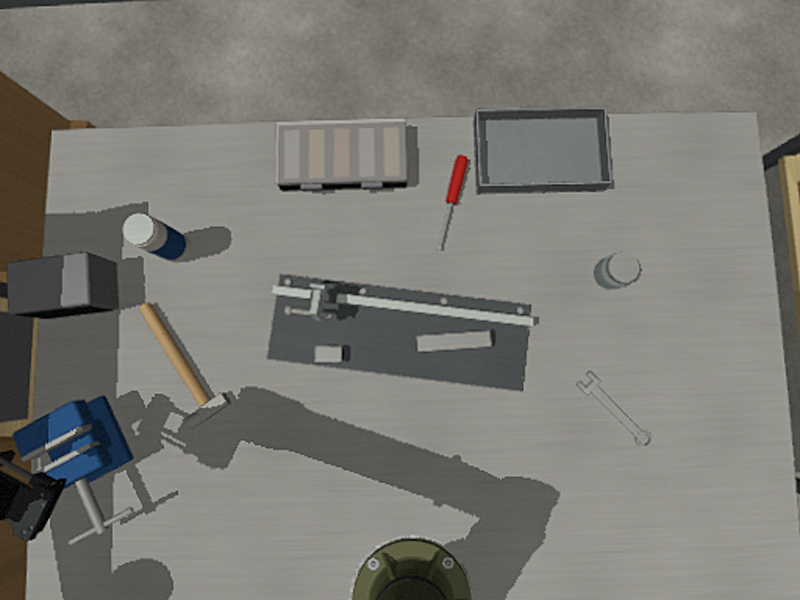

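View pics/side0b.png

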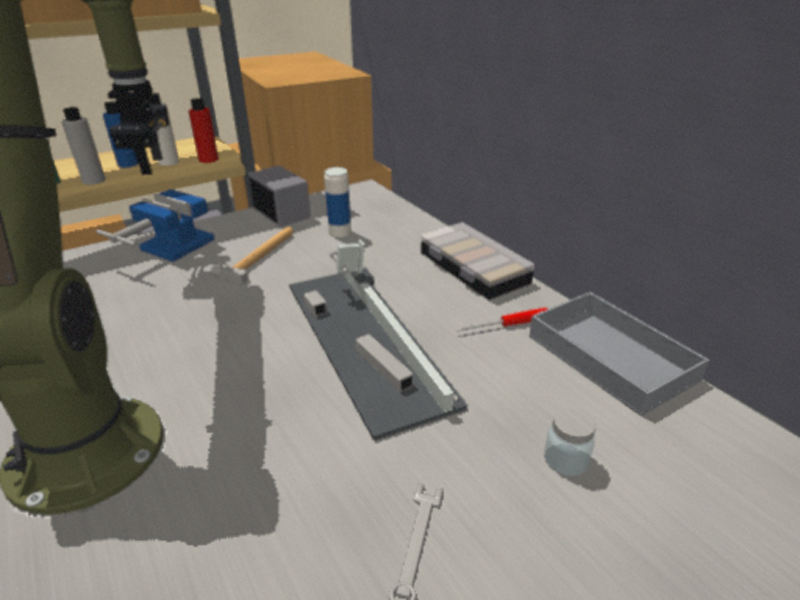

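The top view shows the fence running from (275,290) to (537,321), the stop at about (322,300), the tube from (417,343) to (493,338), and the offcut at (331,353). The side view shows the flag standing up at about (350,258).

```bash
python3 - <<'E'
import cv2
im=cv2.imread("pics/top0.png")
cv2.imwrite("pics/c1.png",cv2.resize(im[165:260,160:360],(800,380),interpolation=cv2.INTER_CUBIC))
E
```

```text
(no output)
```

View pics/c1.png

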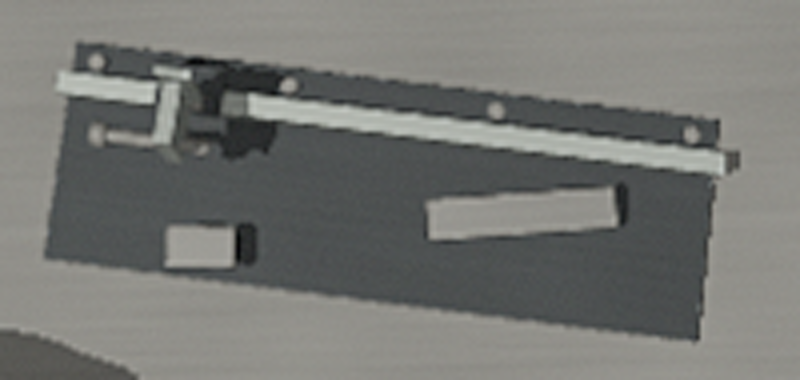

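```bash
cat > h.py <<'E'
import numpy as np, cv2
from scipy.spatial.transform import Rotation as R
from cell import cams, telemetry
rot=lambda r:R.from_euler('xyz',r,degrees=True).as_matrix()
def cam(n,obs=None):
    c=cams.calibration(n)
    if n=="wrist":
        H=c["hand_eye"]; Rt=rot(obs["tool_rot"]); return c,np.array(obs["tool_pos"])+Rt@H[:3,3],Rt@H[:3,:3]
    return c,np.array(c["origin"]),rot(c["rotation"])
def back(cm,px,z):
    c,o,Rm=cm
    u=cv2.undistortPoints(np.array(px,float).reshape(-1,1,2),c["K"],c["dist"]).reshape(-1,2)
    d=np.c_[u,np.ones(len(u))]@Rm.T
    return o+d*((z-o[2])/d[:,2])[:,None]
def proj(cm,P):
    c,o,Rm=cm; q=(np.atleast_2d(P)-o)@Rm
    return cv2.projectPoints(q,np.zeros(3),np.zeros(3),c["K"],c["dist"])[0].reshape(-1,2)
def fit(loc,W):  # 2D rigid
    loc=np.array(loc,float);W=np.array(W)[:,:2];a=loc.mean(0);b=W.mean(0)
    l=(loc-a)@[1,1j];w=(W-b)@[1,1j]; t=np.angle((w*l.conj()).sum())
    c=np.array([[np.cos(t),-np.sin(t)],[np.sin(t),np.cos(t)]]); p=b-c@a
    return p,np.degrees(t),W-(loc@c.T+p)
E
python3 - <<'E'
from h import *
np.set_printoptions(precision=4,suppress=True)
cm=cam("top"); f=lambda L:[((u+.5)/4-.5+160,(v+.5)/4-.5+165) for u,v in L]
P=back(cm,f([(78,43),(719,121),(697,341),(45,260)]),.012)
print("plate",*fit([(.045,.25),(.045,-.25),(-.125,-.25),(-.125,.25)],P))
P=back(cm,f([(57,92),(724,176),(60,71),(728,153)]),.05)
print("fence",*fit([(0,.25),(0,-.25),(.016,.25),(.016,-.25)],P))
P=back(cm,f([(427,201),(613,187),(619,226),(429,242)]),.042)
print("tube",*fit([(.015,.07),(.015,-.07),(-.015,-.07),(-.015,.07)],P))
P=back(cm,f([(167,226),(235,225),(234,268),(165,267)]),.042)
print("off",*fit([(.015,.025),(.015,-.025),(-.015,-.025),(-.015,.025)],P))
print("stopblock",back(cm,f([(153,78),(180,142),(165,80)]),.071))
E
```

```text
plate [0.5394 0.0065] -8.226453828705235 [[-0.0008 -0.001 ]
 [-0.001   0.0009]
 [ 0.0014  0.0012]
 [ 0.0004 -0.001 ]]
fence [0.5395 0.0065] -8.380011619525085 [[-0.0001 -0.0007]
 [-0.0004  0.0013]
 [-0.0001 -0.0005]
 [ 0.0006 -0.0002]]
tube [ 0.4784 -0.0909] 3.342988735509852 [[ 0.0002 -0.0008]
 [-0.0006  0.0011]
 [ 0.0005 -0.0004]
 [-0.0001  0.0002]]
off [0.4594 0.1475] -1.435038856995356 [[-0.      0.    ]
 [ 0.001  -0.0006]
 [-0.0007 -0.0003]
 [-0.0002  0.0008]]
stopblock [[0.5819 0.1774 0.071 ]
 [0.5345 0.1577 0.071 ]
 [0.5802 0.1686 0.071 ]]
```

Call:
arm_command(series="-30 -19.5 -2 0 0;-30 -19.5 -2 0 0;-30 -19.5 -2 0 0;-30 -19.5 -2 0 0;-30 -19.5 -2 0 0;-30 -19.5 -2 0 0;-30 -19.5 -2 0 0;-30 -19.5 -2 0 0;-30 -19.5 -2 0 0;-30 -19.5 -2 0 0;-30 -19.5 -2 0 0;-30 -19.5 -2 0 0;-30 -19.5 -2 0 0;-30 -19.5 -2 0 0")

```text
time_s: 1.27
tool_pos: [0.5424, 0.1557, 0.2504]
tool_rot: [-180.0, -0.0, 154.3]
force: [0.5, 1.0, 0.3]
grip_width: 0.0872
grasp_force: 0.0
```

Call:
arm_command(series="0 0 0 0.115 255;0 0 0 0.115 255;0 0 0 0.115 255;0 0 0 0.115 255;0 0 0 0.115 255;0 0 0 0.115 255;0 0 0 0.115 255;0 0 0 0.115 255;0 0 0 0.115 255;0 0 0 0.115 255;0 0 0 0.115 255;0 0 0 0 255;0 0 0 0 255", squeeze=20)

```text
time_s: 2.35
tool_pos: [0.5418, 0.1574, 0.2502]
tool_rot: [-180.0, 0.0, 82.0]
force: [-0.5, -0.3, 0.7]
grip_width: 0.0084
grasp_force: 0.0
```

```bash
cat > snap.py <<'E'
import sys; from h import *
o=telemetry.get_obs(); im=cams.read_camera("wrist"); n=sys.argv[1]
cv2.imwrite(f"pics/{n}.png",im); cv2.imwrite(f"pics/{n}b.png",cv2.resize(im,(800,600),interpolation=cv2.INTER_CUBIC))
np.save(f"pics/{n}.npy",np.r_[o["tool_pos"],o["tool_rot"]]); print(o["time_s"],o["tool_pos"],o["tool_rot"],o["force"],o["grip_width"])
E
python3 snap.py w1
```

```text
2.35 [0.54177624 0.15742271 0.25022649] [-1.79970019e+02  1.76273974e-02  8.19948676e+01] [-0.49402815 -0.28018872  0.7490919 ] 0.008366651084738986
```

View pics/w1b.png

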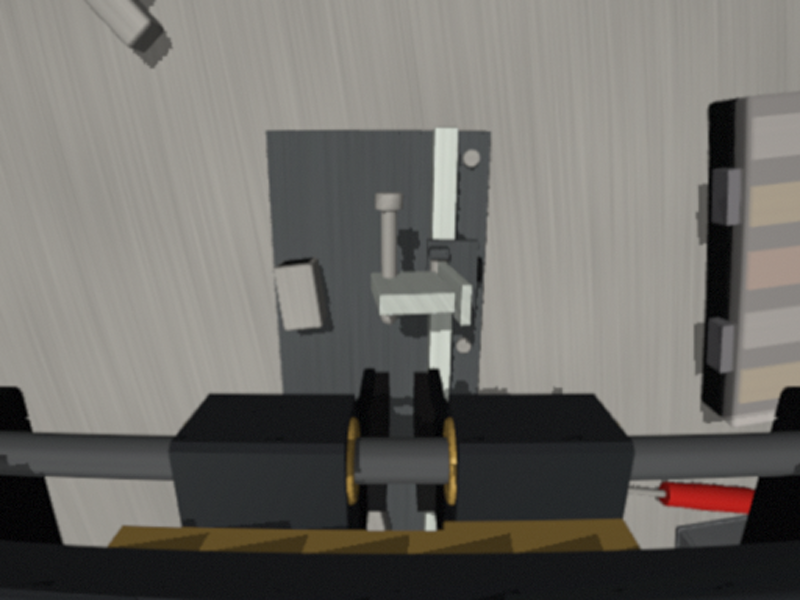

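The wrist view has up as +y. It shows the raised flag with its white blade end at (380–455, 302), the flange end at (466, 285–326), the screw knob at (388,200) and the short screw tip at about (388,320).

```bash
python3 - <<'E'
from h import *
np.set_printoptions(precision=4,suppress=True)
a=np.load("pics/w1.npy"); cm=cam("wrist",dict(tool_pos=a[:3],tool_rot=a[3:]))
s=lambda L:[((u+.5)*.64-.5,(v+.5)*.64-.5) for u,v in L]
O=np.array([.5395,.0065]);t=np.radians(-8.3);C=np.array([[np.cos(t),-np.sin(t)],[np.sin(t),np.cos(t)]])
def F(L,z): return (back(cm,s(L),z)[:,:2]-O)@C
print("plate end",F([(267,130),(490,131)],.012),"fence",F([(434,128),(458,128)],.05))
for z in(.128,.132,.136): print(z,"flange L,R,T,B",F([(460,305),(472,305),(466,285),(466,326)],z),"blade",F([(380,294),(455,294),(380,313),(455,312)],z-.006))
print("tip,knob",F([(388,321),(388,200)],.1))
E
python3 - <<'E'
import cv2
im=cv2.imread("pics/w1.png")
cv2.imwrite("pics/c2.png",cv2.resize(im[110:220,225:325],(600,660))[:600])
E
```

```text
plate end [[-0.1213  0.2505]
 [ 0.046   0.2503]] fence [[0.0016 0.2498]
 [0.0179 0.25  ]]
0.128 flange L,R,T,B [[0.0142 0.1479]
 [0.0212 0.148 ]
 [0.0172 0.1599]
 [0.0183 0.1351]] blade [[-0.0325  0.1527]
 [ 0.0117  0.1529]
 [-0.0325  0.141 ]
 [ 0.0121  0.1418]]
0.132 flange L,R,T,B [[0.0137 0.1491]
 [0.0206 0.1491]
 [0.0167 0.1609]
 [0.0177 0.1364]] blade [[-0.0323  0.1537]
 [ 0.0113  0.154 ]
 [-0.0324  0.1422]
 [ 0.0117  0.1431]]
0.136 flange L,R,T,B [[0.0132 0.1502]
 [0.02   0.1503]
 [0.0161 0.1619]
 [0.0172 0.1378]] blade [[-0.0321  0.1548]
 [ 0.0108  0.155 ]
 [-0.0322  0.1434]
 [ 0.0112  0.1443]]
tip,knob [[-0.0283  0.1289]
 [-0.0282  0.2054]]
```

View pics/c2.png

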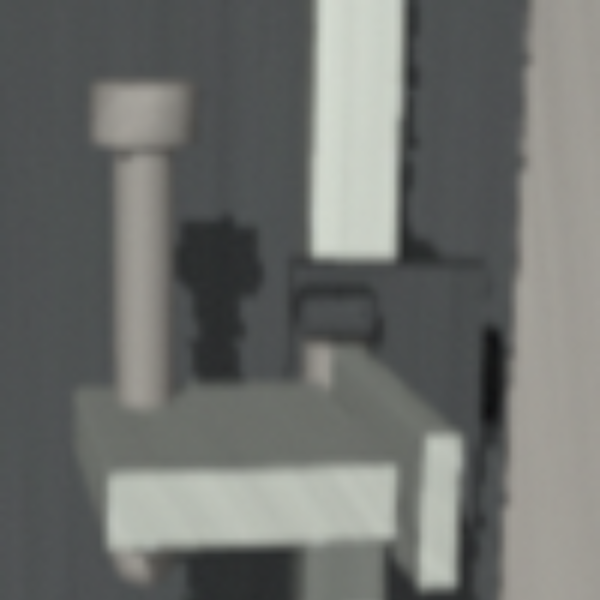

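Flag angle is about 1.72 rad and the stop middle is at y ≈ 0.149 (fence frame). I'll go behind the flag next.

Call:
arm_command(series="0 33 0 0 255;0 33 0 0 255;0 0 36 0 255;0 0 36 0 255;0 0 36 0 255;0 0 36 0 255;0 0 0 0 255;0 0 0 0 255")

```text
time_s: 3.07
tool_pos: [0.6058, 0.1477, 0.105]
tool_rot: [-179.8, 0.1, 81.9]
force: [-0.8, 0.9, 0.7]
grip_width: 0.0002
grasp_force: 0.0
```

```bash
python3 snap.py w2
```

```text
3.0667 [0.60580977 0.1476831  0.10496655] [-1.79766699e+02  1.24354275e-01  8.18970832e+01] [-0.84399688  0.94733645  0.66046696] 0.00017544488449898932
```

View pics/w2b.png

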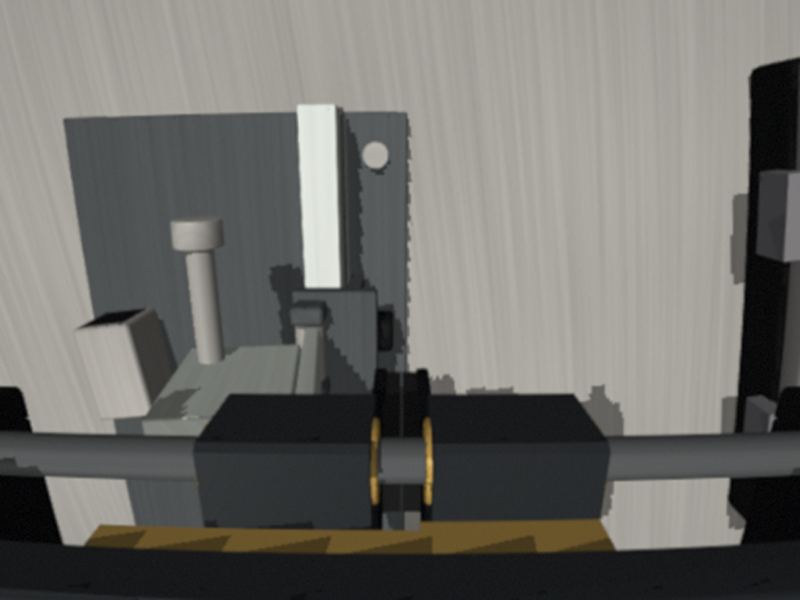

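The view shows the closed fingers behind the flag, in line with it.

Call:
arm_command(series="0 -6 0 0 255;0 -5 0 0 255;0 -4 0 0 255;0 0 0 0 255")

```text
time_s: 3.45
tool_pos: [0.5923, 0.151, 0.1083]
tool_rot: [179.9, -0.1, 81.9]
force: [-0.0, -0.5, -0.0]
grip_width: 0.0004
grasp_force: 0.0
```

Call:
arm_command(series="0 -2.5 0 0 255;0 -2.5 0 0 255;0 0 0 0 255")

```text
time_s: 3.7
tool_pos: [0.588, 0.1511, 0.1075]
tool_rot: [179.9, -0.1, 81.8]
force: [0.6, -0.2, 1.7]
grip_width: 0.0004
grasp_force: 0.8
```

Call:
arm_command(series="0 -2.5 0 0 255;0 -2.5 0 0 255;0 0 0 0 255")

```text
time_s: 3.95
tool_pos: [0.5822, 0.1516, 0.1065]
tool_rot: [-180.0, 0.0, 81.8]
force: [0.7, -0.2, 1.2]
grip_width: 0.0002
grasp_force: 0.6
```

Call:
arm_command(series="0 -3 0 0 255;0 -3 0 0 255;0 -3.5 0 0 255;0 -3.5 0 0 255;0 -3.5 0 0 255;0 -3.5 0 0 255;0 0 0 0 255")

```text
time_s: 4.53
tool_pos: [0.5616, 0.1545, 0.1064]
tool_rot: [-179.9, 0.0, 81.8]
force: [0.5, 0.5, 0.1]
grip_width: 0.0004
grasp_force: 0.0
```

Call:
arm_command(series="0 -3.6 1.7 0 255;0 -3.6 1.7 0 255;0 -3.6 1.7 0 255;0 -3.6 1.7 0 255;0 0 0 0 255")

```text
time_s: 4.95
tool_pos: [0.5473, 0.1567, 0.0991]
tool_rot: [-179.9, 0.0, 81.8]
force: [-0.8, -0.5, -0.1]
grip_width: 0.0006
grasp_force: 0.2
```

Call:
arm_command(series="0 -2.8 2.8 0 255;0 -2.8 2.8 0 255;0 -2.8 2.8 0 255;0 -2.8 2.8 0 255;0 0 0 0 255")

```text
time_s: 5.37
tool_pos: [0.5364, 0.1582, 0.0877]
tool_rot: [-179.9, 0.0, 81.8]
force: [-0.0, -0.3, -0.4]
grip_width: 0.0004
grasp_force: 0.0
```

```bash
python3 - <<'E'
from h import *
im=cams.read_camera("side"); cv2.imwrite("pics/s3.png",im)
w=cams.read_camera("wrist"); cv2.imwrite("pics/w3.png",w)
a=cv2.resize(im[130:220,175:275],(400,360),interpolation=cv2.INTER_CUBIC); b=cv2.resize(w[60:330,60:360],(400,360))
cv2.imwrite("pics/m3.png",np.hstack([a,b]))
E
```

```text
(no output)
```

View pics/m3.png

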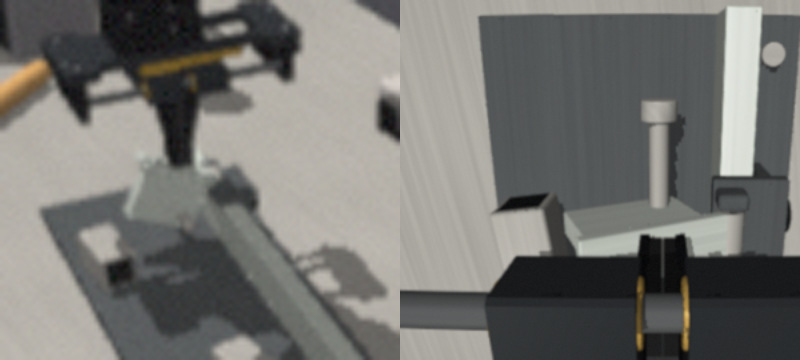

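The flag follows the finger down and is now at about 30°. Next I'll take it down gently to the end.

Call:
arm_command(series="0 -1.8 2.7 0 255;0 -1.8 2.7 0 255;0 -1.8 2.7 0 255;0 0 0 0 255")

```text
time_s: 5.8
tool_pos: [0.5316, 0.1589, 0.0799]
tool_rot: [-180.0, 0.0, 81.8]
force: [0.6, -0.3, 0.2]
grip_width: 0.0001
grasp_force: 0.2
```

Call:
arm_command(series="0 -1 2 0 255;0 -1 2 0 255;0 0 0 0 255")

```text
time_s: 6.05
tool_pos: [0.5298, 0.1591, 0.0761]
tool_rot: [-180.0, 0.0, 81.8]
force: [0.1, -1.7, 1.0]
grip_width: 0.0002
grasp_force: 0.3
```

Call:
arm_command(series="0 0 1 0 255;0 0 1 0 255;0 0 0 0 255")

```text
time_s: 6.3
tool_pos: [0.5295, 0.1592, 0.0741]
tool_rot: [-179.9, 0.0, 81.8]
force: [-0.4, 0.3, -0.2]
grip_width: 0.0005
grasp_force: 0.4
```

Call:
arm_command(series="0 0 1 0 255;0 0 1 0 255;0 0 0 0 255")

```text
time_s: 6.55
tool_pos: [0.5299, 0.1593, 0.0722]
tool_rot: [-180.0, -0.0, 81.8]
force: [-0.2, 0.4, 0.6]
grip_width: 0.0003
grasp_force: 0.4
```

Call:
arm_command(series="0 0 0.7 0 255;0 0 0.7 0 255;0 0 0 0 255")

```text
time_s: 6.8
tool_pos: [0.5301, 0.1593, 0.071]
tool_rot: [-180.0, -0.0, 81.8]
force: [-1.8, -0.1, 1.5]
grip_width: 0.0006
grasp_force: 0.5
```

Call:
arm_command(series="0 0 0.7 0 255;0 0 0.7 0 255")

```text
time_s: 6.97
tool_pos: [0.5301, 0.1593, 0.0697]
tool_rot: [-180.0, -0.0, 81.8]
force: [-0.6, 0.7, 2.2]
grip_width: 0.0003
grasp_force: 1.0
```

Call:
arm_command(series="0 0 0.5 0 255;0 0 0.5 0 255")

```text
time_s: 7.13
tool_pos: [0.53, 0.1592, 0.0686]
tool_rot: [-180.0, -0.0, 81.8]
force: [-1.0, 0.7, 1.8]
grip_width: 0.0003
grasp_force: 1.0
```

Call:
arm_command(series="0 0 0.5 0 255;0 0 0.5 0 255")

```text
time_s: 7.3
tool_pos: [0.5301, 0.1593, 0.0683]
tool_rot: [-180.0, -0.0, 81.8]
force: [-4.2, -0.1, 10.3]
grip_width: 0.0005
grasp_force: 4.9
```

The flag has reached its hard end at about 10 N. I'll lift and go to the near side of the tube.

Call:
arm_command(series="0 0 -10 0 255;0 0 -35 0 255;0 0 -35 0 255;-36.4 -9.1 0 0 255;-36.4 -9.1 0 0 255;-36.4 -9.1 0 0 255;-36.4 -9.1 0 0 255;-36.4 -9.1 0 0 255;-36.4 -9.1 0 0 255;-36.4 -9.1 0 0 255;0 0 0 0 255;0 0 0 0 255")

```text
time_s: 8.3
tool_pos: [0.4305, -0.086, 0.1482]
tool_rot: [179.9, -0.1, 81.5]
force: [0.3, 1.1, -0.0]
grip_width: 0.0007
grasp_force: 0.0
```

```bash
python3 - <<'E'
from h import *
o=telemetry.get_obs(); print(o["time_s"],o["tool_pos"],o["tool_rot"],o["force"])
w=cams.read_camera("wrist"); s=cams.read_camera("side"); t=cams.read_camera("top")
a=cv2.resize(s[130:270,180:310],(400,430),interpolation=cv2.INTER_CUBIC)
cv2.imwrite("pics/w4.png",w); cv2.imwrite("pics/m4.png",np.hstack([a,cv2.resize(w,(573,430))])[:, :800])
E
```

```text
8.3 [ 0.43053209 -0.08601958  0.14822911] [ 1.79901538e+02 -7.02486481e-02  8.15089198e+01] [ 0.34249517  1.12303944 -0.00697745]
```

View pics/m4.png

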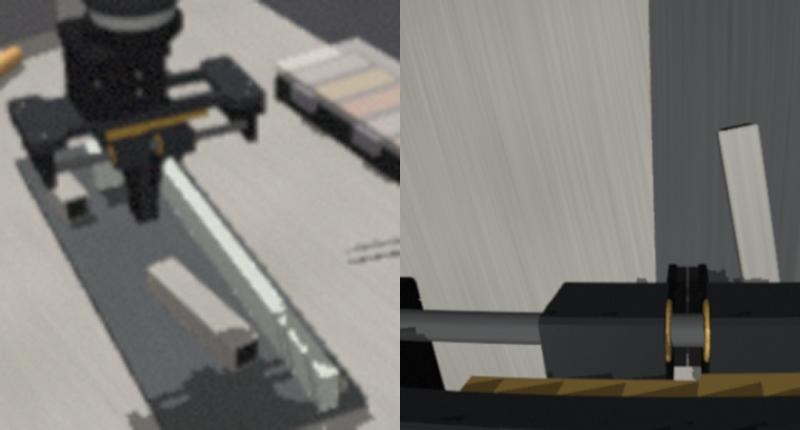

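The finger is clear of the tube on its near side, so I'll descend and push it to the fence.

Call:
arm_command(series="0 0 32 0 255;0 0 32 0 255;0 0 32 0 255;0 0 32 0 255;0 0 0 0 255;0 0 0 0 255")

```text
time_s: 8.95
tool_pos: [0.4296, -0.0832, 0.0187]
tool_rot: [-179.8, 0.1, 81.9]
force: [0.8, -0.3, 1.6]
grip_width: 0.0008
grasp_force: 0.0
```

Call:
arm_command(series="0 4 0 0 255;0 4 0 0 255;0 4 0 0 255;0 4 0 0 255;0 4 0 0 255;0 4 0 0 255;0 0 0 0 255")

```text
time_s: 9.53
tool_pos: [0.4555, -0.0875, 0.02]
tool_rot: [180.0, 0.0, 81.8]
force: [0.6, 0.2, 0.0]
grip_width: 0.0003
grasp_force: 0.0
```

Call:
arm_command(series="0 3 0 0 255;0 3 0 0 255;0 3 0 0 255;0 3 0 0 255")

```text
time_s: 9.87
tool_pos: [0.4664, -0.089, 0.0195]
tool_rot: [-180.0, -0.0, 81.8]
force: [-2.3, 0.2, 2.0]
grip_width: 0.0006
grasp_force: 1.1
```

Call:
arm_command(series="0 2 0 0 255;0 2 0 0 255;0 2 0 0 255;0 2 0 0 255;0 2 0 0 255;0 2 0 0 255")

```text
time_s: 10.37
tool_pos: [0.4785, -0.0908, 0.0196]
tool_rot: [180.0, -0.0, 81.8]
force: [-1.0, 0.5, 0.8]
grip_width: 0.0004
grasp_force: 0.9
```

Call:
arm_command(series="0 1.5 0 0 255;0 1.5 0 0 255")

```text
time_s: 10.53
tool_pos: [0.4814, -0.0911, 0.0196]
tool_rot: [-180.0, -0.0, 81.8]
force: [-1.9, 0.8, 0.9]
grip_width: 0.0003
grasp_force: 1.0
```

Call:
arm_command(series="0 1 0 0 255;0 1 0 0 255")

```text
time_s: 10.7
tool_pos: [0.4833, -0.0914, 0.0196]
tool_rot: [-180.0, -0.0, 81.8]
force: [-0.8, 1.1, 0.3]
grip_width: 0.0005
grasp_force: 0.9
```

Call:
arm_command(series="0 1 0 0 255;0 1 0 0 255")

```text
time_s: 10.87
tool_pos: [0.4853, -0.0918, 0.0197]
tool_rot: [180.0, -0.0, 81.8]
force: [-1.7, 0.9, 0.7]
grip_width: 0.0006
grasp_force: 0.8
```

Call:
arm_command(series="0 1 0 0 255;0 1 0 0 255")

```text
time_s: 11.03
tool_pos: [0.4873, -0.0921, 0.0196]
tool_rot: [-180.0, -0.0, 81.8]
force: [-1.2, 0.5, -0.5]
grip_width: 0.0008
grasp_force: 0.8
```

Call:
arm_command(series="0 0.8 0 0 255;0 0.8 0 0 255")

```text
time_s: 11.2
tool_pos: [0.4875, -0.0921, 0.0195]
tool_rot: [-179.8, -0.0, 81.8]
force: [-7.5, 1.6, 5.2]
grip_width: 0.0005
grasp_force: 4.2
```

Call:
arm_command(series="0 0.6 0 0 255;0 0.6 0 0 255")

```text
time_s: 11.37
tool_pos: [0.4875, -0.0921, 0.0194]
tool_rot: [-179.7, -0.0, 81.8]
force: [-10.3, 2.6, 9.5]
grip_width: 0.0002
grasp_force: 6.1
```

Call:
arm_command(series="0 0.6 0 0 255;0 0.6 0 0 255")

```text
time_s: 11.53
tool_pos: [0.4875, -0.0921, 0.0194]
tool_rot: [-179.5, -0.1, 81.8]
force: [-13.4, 2.8, 12.5]
grip_width: 0.0001
grasp_force: 8.1
```

Flush against the fence at about 13 N. I'll back off and go round to the tube's −y end.

Call:
arm_command(series="0 -7 0 0 255;0 -8 0 0 255;0 0 -30 0 255;0 0 -30 0 255;-36.5 0 0 0 255;-36.5 0 0 0 255;-36.5 0 0 0 255;0 17 0 0 255;0 17 0 0 255;0 0 0 0 255;0 0 0 0 255")

```text
time_s: 12.45
tool_pos: [0.4948, -0.2042, 0.0797]
tool_rot: [180.0, 0.1, 81.8]
force: [-0.1, 0.1, -0.7]
grip_width: 0.0004
grasp_force: 0.0
```

```bash
python3 - <<'E'
from h import *
np.set_printoptions(precision=4,suppress=True)
o=telemetry.get_obs(); O=np.array([.5395,.0065]);t=np.radians(-8.3);C=np.array([[np.cos(t),-np.sin(t)],[np.sin(t),np.cos(t)]])
print(o["time_s"],o["tool_rot"],(o["tool_pos"][:2]-O)@C,o["tool_pos"][2])
w=cams.read_camera("wrist"); t=cams.read_camera("top")
cv2.imwrite("pics/w5.png",w);cv2.imwrite("pics/t5.png",t)
a=cv2.resize(t[165:260,160:360],(800,380),interpolation=cv2.INTER_CUBIC)
cv2.imwrite("pics/m5.png",np.vstack([a,cv2.resize(w[0:200],(560,220)).copy() if 0 else cv2.copyMakeBorder(cv2.resize(w[:220],(512,220)),0,0,0,288,cv2.BORDER_CONSTANT)]))
E
```

```text
12.45 [179.9519   0.0628  81.8058] [-0.0138 -0.215 ] 0.07969483630247881
```

View pics/m5.png

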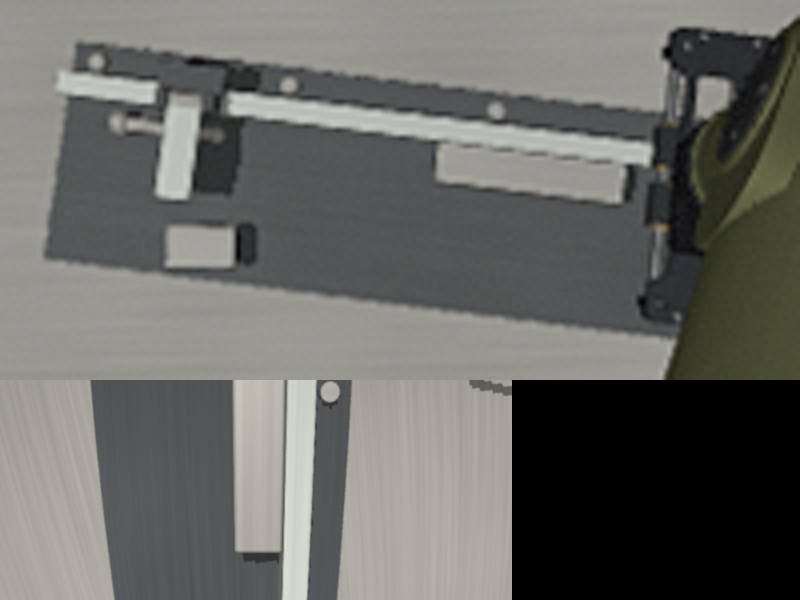

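The top view shows the flag down, the tube flush with its +y end at (437,165) and −y end at (625,187), and the screw tip at (225,134).

```bash
python3 - <<'E'
from h import *
np.set_printoptions(precision=4,suppress=True)
cm=cam("top"); f=lambda L:[((u+.5)/4-.5+160,(v+.5)/4-.5+165) for u,v in L]
O=np.array([.5395,.0065]);t=np.radians(-8.3);C=np.array([[np.cos(t),-np.sin(t)],[np.sin(t),np.cos(t)]])
F=lambda L,z:(back(cm,f(L),z)[:,:2]-O)@C
print("tip",F([(225,133)],.03),"tube ends",F([(437,145),(435,182),(627,167),(623,203)],.042),"blade",F([(168,95),(202,95),(155,198),(190,198)],.066))
E
```

```text
tip [[-0.0129  0.123 ]] tube ends [[-0.0033 -0.0368]
 [-0.0308 -0.0386]
 [-0.0023 -0.1785]
 [-0.0292 -0.1783]] blade [[ 0.0067  0.1634]
 [ 0.0098  0.1386]
 [-0.069   0.162 ]
 [-0.0659  0.1367]]
```

Call:
arm_command(series="0 0 30 0 255;0 0 30 0 255;0 0 0 0 255;12 0 0 0 255;6 0 0 0 255;4 0 0 0 255;4 0 0 0 255;4 0 0 0 255;4 0 0 0 255")

```text
time_s: 13.3
tool_pos: [0.4997, -0.171, 0.0206]
tool_rot: [179.9, 0.1, 81.8]
force: [-0.4, -2.4, 2.2]
grip_width: 0.0004
grasp_force: 1.1
```

Call:
arm_command(series="5 0 0 0 255;5 0 0 0 255;5 0 0 0 255;5 0 0 0 255;5 0 0 0 255;5 0 0 0 255;5 0 0 0 255;5 0 0 0 255;5 0 0 0 255;5 0 0 0 255;5 0 0 0 255;5 0 0 0 255")

```text
time_s: 14.3
tool_pos: [0.5078, -0.1102, 0.0196]
tool_rot: [-180.0, -0.0, 81.8]
force: [-0.2, -1.8, 1.7]
grip_width: 0.0005
grasp_force: 1.0
```

Call:
arm_command(series="5 0 0 0 255;5 0 0 0 255;5 0 0 0 255;5 0 0 0 255;5 0 0 0 255;5 0 0 0 255;5 0 0 0 255;5 0 0 0 255;5 0 0 0 255;5 0 0 0 255;5 0 0 0 255;5 0 0 0 255;3 0 0 0 255;3 0 0 0 255")

```text
time_s: 15.47
tool_pos: [0.5172, -0.0449, 0.0196]
tool_rot: [-180.0, -0.0, 81.8]
force: [-0.4, -2.0, 1.2]
grip_width: 0.0004
grasp_force: 0.8
```

```bash
python3 - <<'E'
from h import *
np.set_printoptions(precision=4,suppress=True)
o=telemetry.get_obs(); O=np.array([.5395,.0065]);t=np.radians(-8.3);C=np.array([[np.cos(t),-np.sin(t)],[np.sin(t),np.cos(t)]])
print(o["time_s"],o["tool_rot"],(o["tool_pos"][:2]-O)@C,o["tool_pos"][2],o["force"])
t=cams.read_camera("top");w=cams.read_camera("wrist");s=cams.read_camera("side")
a=cv2.resize(t[165:260,160:260],(400,380),interpolation=cv2.INTER_CUBIC);b=cv2.resize(s[140:240,190:290],(380,380),interpolation=cv2.INTER_CUBIC)
b=cv2.resize(w[:250,130:380],(380,380))
cv2.imwrite("pics/m6.png",np.hstack([a,b]))
E
```

```text
15.4667 [-179.9959   -0.0035   81.8261] [-0.0147 -0.0541] 0.019623488922846672 [-0.4137 -2.0187  1.2418]
```

View pics/m6.png

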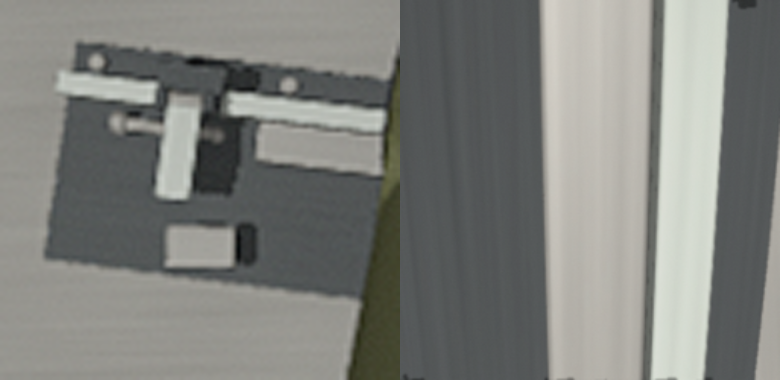

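The tube is still flush and its end, at (257,140), is about 25 mm from the screw tip at (225,134). I'll approach slowly.

Call:
arm_command(series="3 0 0 0 255;3 0 0 0 255;2 0 0 0 255;2 0 0 0 255;2 0 0 0 255;2 0 0 0 255;1 0 0 0 255;1 0 0 0 255")

```text
time_s: 16.28
tool_pos: [0.5195, -0.0294, 0.0196]
tool_rot: [180.0, -0.0, 81.8]
force: [0.6, -1.8, -0.9]
grip_width: 0.0004
grasp_force: 0.7
```

Call:
arm_command(series="0.8 0 0 0 255;0.8 0 0 0 255;0.8 0 0 0 255")

```text
time_s: 16.53
tool_pos: [0.5198, -0.0272, 0.0196]
tool_rot: [180.0, -0.0, 81.8]
force: [0.0, -1.5, 0.2]
grip_width: 0.0005
grasp_force: 0.7
```

Call:
arm_command(series="0.8 0 0 0 255;0.8 0 0 0 255;0.8 0 0 0 255")

```text
time_s: 16.78
tool_pos: [0.5201, -0.0247, 0.0197]
tool_rot: [180.0, -0.0, 81.8]
force: [-1.5, -1.5, -0.9]
grip_width: 0.0005
grasp_force: 0.6
```

Call:
arm_command(series="0.7 0 0 0 255;0.7 0 0 0 255")

```text
time_s: 16.95
tool_pos: [0.5203, -0.0233, 0.0196]
tool_rot: [-180.0, -0.0, 81.8]
force: [-0.1, -2.0, -0.4]
grip_width: 0.0002
grasp_force: 0.6
```

Call:
arm_command(series="0.6 0 0 0 255;0.6 0 0 0 255")

```text
time_s: 17.12
tool_pos: [0.5205, -0.0221, 0.0196]
tool_rot: [-180.0, -0.0, 81.8]
force: [-0.7, -0.7, -0.9]
grip_width: 0.0007
grasp_force: 0.6
```

Call:
arm_command(series="0.6 0 0 0 255;0.6 0 0 0 255")

```text
time_s: 17.28
tool_pos: [0.5207, -0.021, 0.0196]
tool_rot: [-180.0, -0.0, 81.8]
force: [-0.4, -0.7, -1.0]
grip_width: 0.0002
grasp_force: 0.6
```

Call:
arm_command(series="0.6 0 0 0 255;0.6 0 0 0 255")

```text
time_s: 17.45
tool_pos: [0.5209, -0.0197, 0.0197]
tool_rot: [180.0, -0.0, 81.8]
force: [-0.3, -1.4, -0.6]
grip_width: 0.0006
grasp_force: 0.6
```

Call:
arm_command(series="0.5 0 0 0 255;0.5 0 0 0 255")

```text
time_s: 17.62
tool_pos: [0.521, -0.0188, 0.0197]
tool_rot: [180.0, -0.0, 81.8]
force: [0.1, -1.0, -0.3]
grip_width: 0.0006
grasp_force: 0.6
```

Call:
arm_command(series="0.5 0 0 0 255;0.5 0 0 0 255")

```text
time_s: 17.78
tool_pos: [0.5211, -0.0184, 0.0197]
tool_rot: [180.0, 0.0, 81.8]
force: [-0.8, -3.6, 0.0]
grip_width: 0.0007
grasp_force: 1.6
```

Call:
arm_command(series="0.5 0 0 0 255;0.4 0 0 0 255")

```text
time_s: 17.95
tool_pos: [0.5211, -0.0182, 0.0197]
tool_rot: [180.0, 0.1, 81.8]
force: [-0.6, -5.1, -0.1]
grip_width: 0.0002
grasp_force: 2.8
```

Contact made; I'll raise the force.

Call:
arm_command(series="0.5 0 0 0 255;0.5 0 0 0 255;0 0 0 0 255")

```text
time_s: 18.2
tool_pos: [0.5211, -0.0181, 0.0197]
tool_rot: [-180.0, 0.1, 81.7]
force: [-1.0, -6.7, -0.1]
grip_width: 0.0008
grasp_force: 3.3
```

Call:
arm_command(series="0.5 0 0 0 255;0.5 0 0 0 255;0 0 0 0 255")

```text
time_s: 18.45
tool_pos: [0.5211, -0.018, 0.0197]
tool_rot: [-180.0, 0.2, 81.7]
force: [-1.5, -8.4, 0.7]
grip_width: 0.0007
grasp_force: 4.2
```

Call:
arm_command(series="0.3 0 0 0 255;0.2 0 0 0 255;0 0 0 0 255")

```text
time_s: 18.7
tool_pos: [0.5211, -0.018, 0.0197]
tool_rot: [-180.0, 0.2, 81.7]
force: [-2.4, -9.3, 1.3]
grip_width: 0.0001
grasp_force: 4.6
```

Call:
arm_command(series="0.5 0 0 0 255;0.4 0 0 0 255;0 0 0 0 255;0 0 0 0 255;0 0 0 0 255;0 0 0 0 255;0 0 0 0 255;0 0 0 0 255;0 0 0 0 255")

```text
time_s: 19.45
tool_pos: [0.5212, -0.0179, 0.0197]
tool_rot: [-180.0, 0.3, 81.7]
force: [-2.3, -11.4, 0.9]
grip_width: 0.0004
grasp_force: 5.4
```

Call:
arm_command(series="0 0 0 0 255;0 0 0 0 255;0 0 0 0 255;0 0 0 0 255;0 0 0 0 255;0 0 0 0 255;0 0 0 0 255;0 0 0 0 255;0 0 0 0 255;0 0 0 0 255")

```text
time_s: 20.28
tool_pos: [0.5211, -0.0179, 0.0197]
tool_rot: [-180.0, 0.3, 81.7]
force: [-1.3, -10.8, 2.4]
grip_width: 0.0003
grasp_force: 5.4
```

Held about 1.6 s at around 11 N. I'll retreat and check.

Call:
arm_command(series="-2 0 0 0 255;-4 0 0 0 255;-8 0 0 0 255;-14 0 0 0 255;0 0 -30 0 255;0 0 -35 0 255;0 0 -35 0 255;-30 0 -35 0 255;-35 0 -20 0 255;-35 0 0 0 255;-35 0 0 0 255;0 0 0 0 255;0 0 0 0 255")

```text
time_s: 21.37
tool_pos: [0.4985, -0.1741, 0.1717]
tool_rot: [179.9, -0.1, 81.5]
force: [0.4, 1.2, -0.1]
grip_width: 0.0003
grasp_force: 0.0
```

```bash
python3 - <<'E'
from h import *
o=telemetry.get_obs(); print(o["time_s"],o["tool_pos"],o["force"])
t=cams.read_camera("top");w=cams.read_camera("wrist")
np.save("pics/w7.npy",np.r_[o["tool_pos"],o["tool_rot"]]);cv2.imwrite("pics/w7.png",w);cv2.imwrite("pics/t7.png",t)
a=cv2.resize(t[165:260,160:260],(400,380),interpolation=cv2.INTER_CUBIC)
b=cv2.resize(w[:250,130:380],(380,380))
cv2.imwrite("pics/m7.png",np.hstack([a,b]))
E
```

```text
21.3667 [ 0.49849776 -0.17409518  0.17174499] [ 0.39436698  1.15490743 -0.07152926]
```

View pics/m7.png

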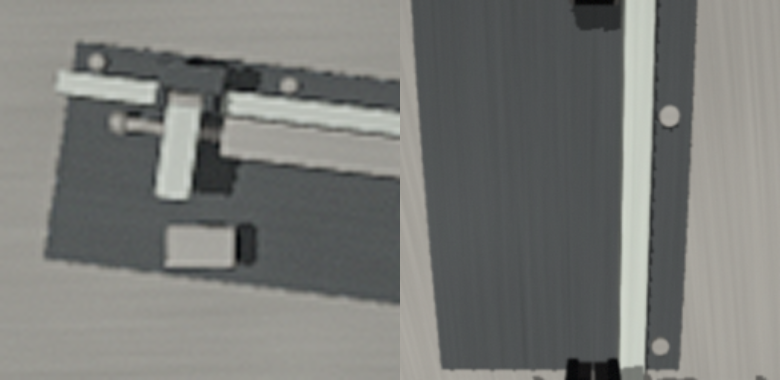

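The tube end meets the screw tip at (221,137), the tube lies parallel and flush, the flag is down and the offcut has not moved. Handing it in.

```bash
python3 -c "
from cell import env; print(env.sign_off())"
```

```text
the job is handed in; nothing more can be done
None
```

The job is handed in: the flag is fully down, and the tube was pressed against the screw tip at about 11 N (wrist reading) for about 1.6 s, then left flush with fence and screw. No reading against the stop went above about 11 N; I viewed 11 pictures, one over the limit of 10.

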